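# Unfold the board hook and hang the red sprocket on it

### The arm

A 6-joint arm with a two-finger parallel gripper is mounted at the origin on the work surface. World frame = base frame: x ahead of the robot, y to its left, z up, the work surface at z = 0. Lengths are in m, angles in rad, forces in N, time in s.
With the tool pointing down it reaches from about 0.25 to 0.775 m from the base axis. Payload 4 kg.
Tool frame: the origin (TCP) lies midway between the tips of the shut fingers; the grasp point (between the pads) lies 19 mm behind it; z points along the fingers, y is the line along which they close (so a half turn about z gives the same grasp; the last joint's range is limited). The gripper opens to 94 mm and grips with 3 to 60 N. Pads are 16 mm wide; open, the fingers measure 119 mm over their backs; the gripper's body (75 mm by 177 mm) begins 78 mm behind the grasp point.
Start: joints at [1.245, 0.087, 1.371, -0, 1.684, -0.103], TCP at [0.122, 0.536, 0.206] pointing down, gripper open.
Joint ranges: [-3.1, 3.1], [-0.76, 2.03], [0.27, 2.55], [-1.08, 4.22], [0.17, 2.65], [-2.57, 2.57]. Speed limits (rad/s): [2.79, 2.79, 3.14, 3.14, 3.14, 3.14].

### API

Orientations are given as [roll, pitch, yaw] about the fixed x, y, z axes, in that order (R = Rz(yaw) Ry(pitch) Rx(roll)).
In Python, from bench import robot gives the robot as it stands.
- The arm moves only by the tool servo_tool, never from a script. Its argument "moves" is a list of rows, each a list of 5 numbers: the shift along the tool's x, y, z in units of 25 mm (1.0 is 25 mm), then the turn about the tool's z in units of 6 degrees (1.0 is 6 degrees), then the closure, from 0 (fully open) to 1 (shut). In form: [[dx, dy, dz, yaw, gripper], ...]. A call has 1 to 10 rows; each row is the pose to reach, as a shift and turn from the pose commanded when the call began, along the tool's axes at that moment; what a row does not reach only later rows make up. A row lasts 1/12 s, in which the tool goes at most 41.7 mm and 7.16 degrees, less where a joint would pass 70% of its speed; a pose out of reach is approached as far as the arm can. A call with a gripper value outside its range is refused whole. The fingers move at their own pace and stop on an object; the grip force is fixed at half the most. Time passes only in rows, so rows that repeat a pose let the fingers close. It gives the time, the measured TCP pose, the force, the opening and the grip force at its end, in the units of the state.
- robot.get_obs(): the state, without advancing time (a new reading comes with each control period).
- robot.snapshot(name): name is "scene" or "top"; returns a dict with "image" (420x560x3 uint8, blue, green, red), "fx", "fy", "cx", "cy" (pixels), "eye" and "orientation" of the camera in the world. Camera axes: x right, y down, z forward; pixel columns grow to the right and rows downward; lengths in m; the calibration is good to about 2 mm. A picture is of the moment at which its call begins. There is no depth.
- robot.close_job(): hands the job in; it is judged then, once.
The state is a dict: "time": time; "joint_positions": joint angles; "qvel": joint speeds; "joint_torque": joint torques, N m; "tool_pos": TCP position; "ee_rot": TCP orientation; "wrist_force": force on the tool from outside, world axes, zero at the start; "wrist_torque": the same for the moment, N m; "width": finger opening in m; "finger_force": force on a finger pad.
Only numpy, scipy, OpenCV 4.12 (cv2) and the standard library are available. Lean on these libraries where they do the work, as an engineer would, in place of code of your own. Each camera call takes 0.05 s, during which the arm holds its last target. There are 200 camera calls.

### The job

Swing the yellow folding hook on the low black tool board outward until it is felt to sit firmly against its rubber stop, pressing gently so that the stop is not strained. Then take the red sprocket out of the rack, hang it on the hook arm inside the upturned tip, slid gently back against the dark collar, and let go, leaving the hook unfolded. Leave the other sprockets and everything else on the bench where they are.

Things in the scene. Friction and masses are not known exactly. Their poses are not given: they have to be found in the camera images.
- board: Low upright black tool board, fixed. Origin: on the bench straight below the hook's hinge axis; own x along the board, z up. Front face looks along own -y, at own y = +16 mm; back face at +31 mm. Spans own x -100 to +260 mm, top edge 215 mm high. Behind it a wooden foot (y +25 to +125, 18 mm high) and two struts (x -60 and +220, y to +100, 128 mm high).
- notch (a point): Middle of the bottom of the notch in the board's top edge behind the outer half of the folded hook: own x of the board +60 to +175 mm, bottom 158 mm above the bench, open at the top and through the board, so that fingers fit behind the arm from above.
- hook: Yellow hook: round level arm, 10 mm thick, 190 mm above the bench, 125 mm long. Origin: on the vertical hinge axis, level with the arm's axis; own x out along the arm, z up. Folded, its x is the board's x; it swings out clockwise seen from above, towards the board's own -y. Starts 0 to 0.25 rad out. Friction 0.12 Nm (1 to 1.5 N near the tip): it stays where left, but sideways knocks turn it.
- hook_tip (a point): Top of the hook's upturned tip: 120 mm out along the arm from the hinge axis and 12 mm above the arm's axis. The upturned tip is 10 mm thick.
- collar (a point): Outer face of the dark steel collar on the arm, on the arm's axis, 48 mm from the hinge axis. Collar 28 mm in diameter, 5 mm thick.
- stop: Red stop block, 14 x 56 x 16 mm, fixed to the board beside the hinge; origin its middle, axes as the board's. Its screw carries a black rubber buffer that the arm meets 28 mm from the hinge, at 1.25 to 1.6 rad from folded: the screw setting differs each time and is not measured. Buffer yields about 1 mm at 20 N, 1.8 mm at 60 N. Strained above 60 N at the buffer (16 N at the arm's outer end).
- rack: Fixed wooden rack with three sprockets standing on edge in it, side by side 75 mm apart along its own y. Origin: on the bench under its centre. Base 110 x 225 x 12 mm; cheeks beside each sprocket rise to 36 mm above the bench, end bars to 27 mm.
- sprocket_red: Red-painted steel sprocket, the one to hang: 92 mm across, 9 mm thick, flat faces, 24 mm bore, 0.24 to 0.42 kg. Origin: centre of the bore; own y is the bore axis. Stands on edge in any of the three slots, centre 58 mm above the bench, y along the rack's y. Hung, its centre is 7 mm below the arm's axis; against the collar, 52.5 mm from the hinge axis.
- sprocket_blue: Like sprocket_red but painted blue; to be left in the rack. Origin: centre of its bore.
- sprocket_yellow: Like sprocket_red but painted yellow; to be left in the rack. Origin: centre of its bore.
- spray_can: Black spray can, 66 mm across, 190 mm tall, a bystander. Origin: centre of its underside.
- oil_bottle: White oil bottle, 52 mm across, 130 mm tall, a bystander. Origin: centre of its underside.
- screwdriver: Orange screwdriver lying on the bench, a bystander. Origin: middle of its underside.
- wrench: Steel wrench lying on the bench, a bystander. Origin: middle of its underside.
- mug: Blue mug, 80 mm across, 90 mm tall, a bystander. Origin: centre of its underside.
Not all that is in view belongs to the job. Of the things shaped like the sprocket_red, the red one is meant.

How it is judged:
By the outcome, as a careful person would: the job done as asked, in the order asked, and still so for the second after the job is handed in, with the robot touching nothing.
It also fails if it takes over 72 s, if anything falls off the work surface, if the arm or the gripper's body presses on something with over 40 N, if the wrist force passes 120 N, or if a joint passes its speed limit or range.

## Working session

There is one attempt and no reset: what is moved stays moved. The work goes in short steps, Python scripts to look and compute and a tool call to move; the robot and the scene stay as the last step left them, time stands still between calls to the robot, and variables do not carry over. Pictures are saved under pics/ and viewed, at most 10 in all, crops included, and the job is handed in when it is done.

Besides the shell and the picture viewer there is one more tool, called after "Emit:" as name([rows], argument=value, ...), one row to a line, values as JSON. servo_tool: Moves the arm, as the interface text tells. Its arguments: {"type":"object","properties":{"moves":{"type":"array"}},"required":["moves"]}

```bash
mkdir -p pics; ls; cat > h.py <<'E'
import numpy as np, cv2, json
from scipy.spatial.transform import Rotation as R
def rot(o):
    o=np.array(o,float)
    return o if o.shape==(3,3) else R.from_euler('xyz',o).as_matrix()
def proj(c,P):
    p=(np.atleast_2d(P)-c['eye'])@rot(c['orientation']); return np.c_[c['fx']*p[:,0]/p[:,2]+c['cx'],c['fy']*p[:,1]/p[:,2]+c['cy']]
def ray(c,u,v):
    d=rot(c['orientation'])@[(u-c['cx'])/c['fx'],(v-c['cy'])/c['fy'],1]; return np.array(c['eye'],float),d/np.linalg.norm(d)
def atz(c,u,v,z):
    e,d=ray(c,u,v); return e+d*(z-e[2])/d[2]
def tri(c1,p1,c2,p2):
    e1,d1=ray(c1,*p1);e2,d2=ray(c2,*p2)
    s=np.linalg.lstsq(np.c_[d1,-d2],e2-e1,rcond=None)[0]
    a,b=e1+d1*s[0],e2+d2*s[1]; return (a+b)/2,np.linalg.norm(a-b)
def snap(n,f):
    from bench import robot
    c=robot.snapshot(n); np.save(f'pics/{f}.npy',c,allow_pickle=True); cv2.imwrite(f'pics/{f}.png',c['image']); return c
def load(f): return np.load(f'pics/{f}.npy',allow_pickle=True).item()
E
python3 - <<'E'
from h import *
from bench import robot
for n in('scene','top'):
    c=snap(n,n+'0'); print(n,{k:c[k] for k in c if k!='image'})
a=load('scene0')['image'];b=load('top0')['image']
print(robot.get_obs())
E
```

```text
pics
scene {'fx': 456.20710340995566, 'fy': 456.20710340995566, 'cx': 274.3189791600603, 'cy': 210.70503110009463, 'eye': array([1.32700725, 0.12516701, 0.99954189]), 'orientation': array([-2.374445  ,  0.01726302,  1.77567007])}
top {'fx': 539.142086240641, 'fy': 539.142086240641, 'cx': 276.8242614916926, 'cy': 211.51381089132525, 'eye': array([ 0.32104178, -0.05087023,  1.44053965]), 'orientation': array([-2.97619818, -0.02419119, -1.57418266])}
{'time': 0.1, 'joint_positions': array([ 1.24490618e+00,  8.79114709e-02,  1.37205187e+00,  1.72240845e-05,
        1.68360501e+00, -1.03089389e-01]), 'qvel': array([ 0.0009304 , -0.00292354, -0.00200007, -0.00058373,  0.00315871,
       -0.00061443]), 'joint_torque': array([ 2.37522923e-03, -3.41250658e+01, -3.03303444e+01,  7.18885101e-02,
        3.03393393e-02, -9.38445123e-05]), 'tool_pos': array([0.12136862, 0.53595296, 0.20443062]), 'ee_rot': array([-3.13962920e+00, -2.20340497e-04,  2.91879360e+00]), 'wrist_force': array([0.2562038 , 0.16121205, 0.63509396]), 'wrist_torque': array([0.00195922, 0.05899235, 0.04890209]), 'finger_force': 0.0, 'width': 0.0941049158048686}
```

View pics/scene0.png

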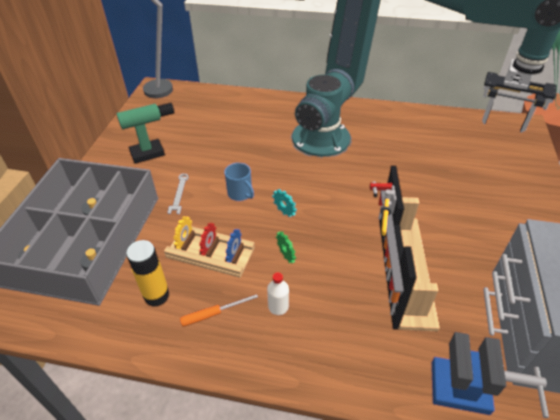

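View pics/top0.png

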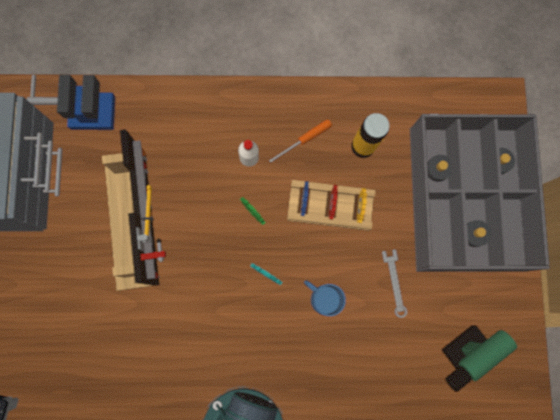

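The top view has world +x up and +y to the left. It shows the rack at about (332,204), with the red sprocket in the middle slot, and the board at about (135,210). The yellow hook arm is near (148,210) and the red stop near (153,255). In the scene view the rack is at (210,248) and the board at (398,245). Next I'll enlarge both areas.

```bash
python3 - <<'E'
from h import *
a=load('scene0')['image'];b=load('top0')['image']
def crop(im,x,y,w,h,s): return cv2.resize(im[y:y+h,x:x+w],None,fx=s,fy=s,interpolation=cv2.INTER_CUBIC)
# board: scene x355-455,y160-335 ; top x95-175,y120-300
A=crop(a,360,160,100,150,4);B=crop(b,95,150,100,150,4)
cv2.imwrite('pics/c1.png',np.hstack([A,B]))
A=crop(a,160,200,100,75,8);B=crop(b,282,170,100,75,8)
cv2.imwrite('pics/c2.png',cv2.resize(np.vstack([A,B]),None,fx=.5,fy=.5,interpolation=cv2.INTER_AREA))
E
```

```text
(no output)
```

View pics/c1.png

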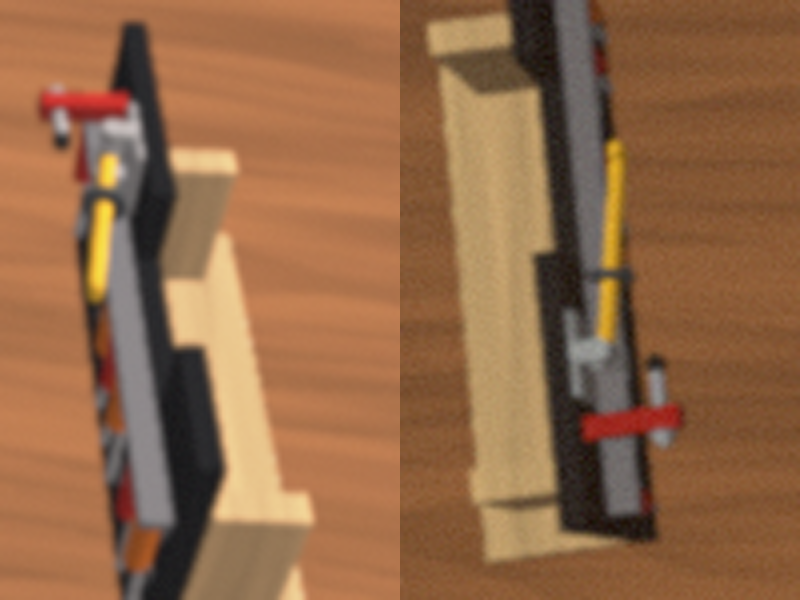

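View pics/c2.png

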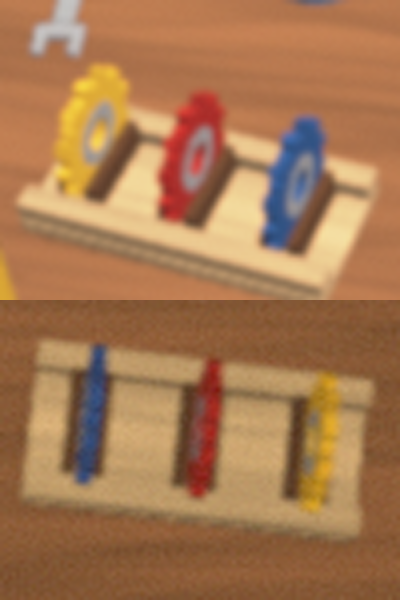

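```bash
python3 - <<'E'
from h import *
S=load('scene0');T=load('top0')
s=lambda u,v:(360+u/4,160+v/4); t=lambda u,v:(95+(u-400)/4,150+v/4)
for n,a,b in [('tip',(97,290),(615,147)),('collar',(102,200),(608,274)),('hingeend',(107,160),(605,338)),('stop front',(45,105),(678,418)),('stop back',(125,103),(588,425)),('buf',(62,140),(656,362))]:
    print(n,tri(S,s(*a),T,t(*b)))
for n,z,b in [('tip',.202,(615,147)),('collar',.19,(608,274)),('hingeend',.19,(605,338))]:
    print(n,atz(T,*t(*b),z))
s2=lambda u,v:(160+u/4,200+v/4); t2=lambda u,v:(282+u/4,170+(v-300)/4)
for n,a,b in [('red mid top-edge',(208,95),(206,428)),('red',(196,160),(206,428)),('blue',(300,182),(92,415)),('yellow',(98,136),(318,442))]:
    print(n,tri(S,s2(*a),T,t2(*b)))
# red extents top view
for p in [(213,362),(198,494),(98,346),(84,482),(328,376),(312,510)]: print(p,atz(T,*t2(*p),.058))
for p in [(38,340),(375,382),(360,537),(22,497)]: print('rack',p,atz(T,*t2(*p),.025))
E
```

```text
tip (array([0.58834757, 0.21981186, 0.19162379]), np.float64(0.0005622616526150718))
collar (array([0.51289702, 0.22064187, 0.19090115]), np.float64(0.0008083909949281795))
hingeend (array([0.47551495, 0.22198272, 0.18922627]), np.float64(0.0003660670445377498))
stop front (array([0.42910849, 0.18001025, 0.1864786 ]), np.float64(0.0026532208491805162))
stop back (array([0.42464377, 0.23005635, 0.192781  ]), np.float64(0.00222528478544906))
buf (array([0.46156483, 0.1929022 , 0.18811763]), np.float64(0.0016179936638530275))
tip [0.58613912 0.21727883 0.202     ]
collar [0.51301371 0.22125012 0.19      ]
hingeend [0.47542979 0.22162743 0.19      ]
red mid top-edge (array([ 0.56661577, -0.22224116,  0.10781827]), np.float64(0.009431125378349222))
red (array([ 0.57760571, -0.23184659,  0.05157866]), np.float64(0.004990957576133562))
blue (array([ 0.58557225, -0.15634614,  0.05482462]), np.float64(0.005723585623597905))
yellow (array([ 0.56851404, -0.30571475,  0.05026028]), np.float64(0.004913635964902952))
(213, 362) [ 0.62119635 -0.23897007  0.058     ]
(198, 494) [ 0.53343459 -0.22731829  0.058     ]
(98, 346) [ 0.63180182 -0.1634019   0.058     ]
(84, 482) [ 0.54130233 -0.15315737  0.058     ]
(328, 376) [ 0.61193143 -0.31458931  0.058     ]
(312, 510) [ 0.52293163 -0.30145785  0.058     ]
rack (38, 340) [ 0.64326689 -0.12571157  0.025     ]
rack (375, 382) [ 0.61480542 -0.35253066  0.025     ]
rack (360, 537) [ 0.5096166  -0.33896023  0.025     ]
rack (22, 497) [ 0.53644916 -0.11423014  0.025     ]
```

```bash
cat >> h.py <<'E'
def go(x,y,z,ang=None,n=0):
    """units from measured pose to TCP target; ang = world angle of tool y"""
    from bench import robot
    o=robot.get_obs(); M=rot(o['ee_rot']); d=M.T@(np.array([x,y,z])-o['tool_pos'])/.025
    a=np.arctan2(M[1,1],M[0,1]); t=0 if ang is None else -((ang-a+np.pi/2)%np.pi-np.pi/2)/np.radians(6)
    print('move',d.round(2),'yaw',round(t,2),'pos',o['tool_pos'].round(4),'ang',a.round(3),'F',o['wrist_force'].round(2),'t',o['time'],'w',round(o['width'],4))
E
python3 - <<'E'
from h import *
go(.121,.536,.275); go(.5725,.25,.275)
E
```

```text
move [ 0.02 -0.01 -2.82] yaw 0 pos [0.1214 0.536  0.2044] ang 1.348 F [0.26 0.16 0.64] t 0.1 w 0.0941
move [-20.13  -7.17  -2.81] yaw 0 pos [0.1214 0.536  0.2044] ang 1.348 F [0.26 0.16 0.64] t 0.1 w 0.0941
```

Emit:
servo_tool([
  [0,0,-1.4,0,1],
  [0,0,-2.8,0,1],
  [-20.1,-7.2,-2.8,0,1],
  [-20.1,-7.2,-2.8,0,1],
  [-20.1,-7.2,-2.8,0,1],
  [-20.1,-7.2,-2.8,0,1],
  [-20.1,-7.2,-2.8,0,1],
  [-20.1,-7.2,-2.8,0,1],
  [-20.1,-7.2,-2.8,0,1],
  [-20.1,-7.2,-2.8,0,1],
])

```text
time: 0.93
tool_pos: [0.404, 0.3559, 0.275]
ee_rot: [-3.141, -0.001, 2.919]
wrist_force: [1.0, -0.1, -0.5]
width: 0.0307
finger_force: 0.0
```

```bash
python3 - <<'E'
from h import *
go(.5725,.25,.275)
E
```

```text
move [-7.51 -2.64 -0.  ] yaw 0 pos [0.404  0.3559 0.275 ] ang 1.348 F [ 0.96 -0.13 -0.5 ] t 0.9333 w 0.0307
```

Emit:
servo_tool([
  [-7.2,-2.5,0,0,1],
  [-7.2,-2.5,0,0,1],
  [-7.2,-2.5,0,0,1],
  [-7.2,-2.5,0,0,1],
  [-7.2,-2.5,0,0,1],
  [-7.2,-2.5,0,0,1],
  [-7.2,-2.5,0,0,1],
  [-7.2,-2.5,0,0,1],
])

```text
time: 1.6
tool_pos: [0.5638, 0.2571, 0.275]
ee_rot: [-3.142, -0.001, 2.919]
wrist_force: [-0.4, 0.0, 0.3]
width: 0.0004
finger_force: 0.0
```

```bash
python3 - <<'E'
from h import *
c=snap('top','top1');s=snap('scene','scene1')
go(.5725,.251,.172)
def crop(im,x,y,w,h,s): return cv2.resize(im[y:y+h,x:x+w],None,fx=s,fy=s,interpolation=cv2.INTER_CUBIC)
cv2.imwrite('pics/c3.png',np.hstack([crop(s['image'],340,130,130,150,3),crop(c['image'],80,130,130,150,3)]))
for k in ((s),(c)): print(proj(k,[[.5725,.251,.275],[.5725,.219,.19]]))
E
```

```text
move [-0.42 -0.19  4.15] yaw 0 pos [0.5634 0.2578 0.2759] ang 1.35 F [-0.66  0.28 -0.48] t 1.7 w 0.0007
[[404.53989214 204.45760764]
 [383.94189171 227.95506711]]
[[126.09297538 185.82459361]
 [148.87883862 193.49641813]]
```

View pics/c3.png

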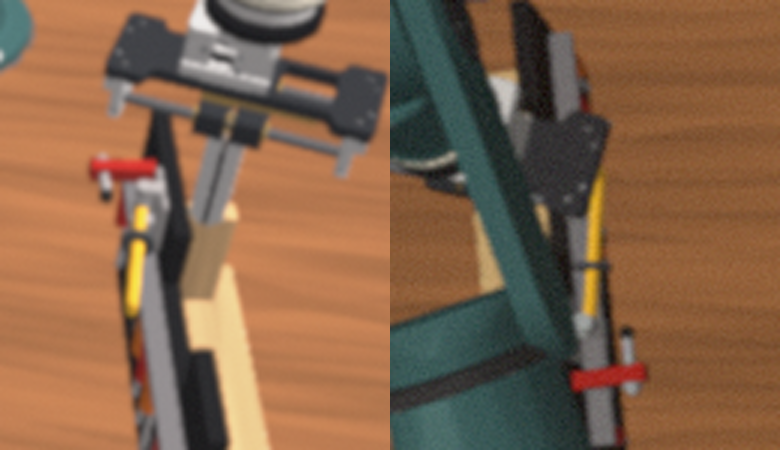

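The shut fingers (tips at about (409,203) in the scene view) are above the notch and behind the yellow arm. I'll go down.

Emit:
servo_tool([
  [-0.4,-0.2,0,0,1],
  [-0.4,-0.2,1.4,0,1],
  [-0.4,-0.2,2.8,0,1],
  [-0.4,-0.2,4.1,0,1],
  [-0.4,-0.2,4.1,0,1],
  [-0.4,-0.2,4.1,0,1],
])

```text
time: 2.2
tool_pos: [0.5717, 0.2494, 0.1711]
ee_rot: [-3.139, -0.004, 2.92]
wrist_force: [0.7, 0.5, 0.5]
width: 0.0004
finger_force: 0.0
```

```bash
python3 - <<'E'
from h import *
H=np.array([.4675,.2225]);r=.1
o=__import__('bench').robot.get_obs(); M=rot(o['ee_rot'])
for ph in [-.03,-.2,-.4,-.6,-.8,-1.,-1.1]:
    u=np.array([np.cos(ph),np.sin(ph)]);n=np.array([-u[1],u[0]])
    d=.005+.0125*abs(n@M[:2,1])+.008*abs(n@M[:2,0])
    p=H+r*u+d*n; print(ph,p.round(4)); go(*p,.172)
E
```

```text
-0.03 [0.568  0.2383]
move [ 0.04 -0.47 -0.04] yaw 0 pos [0.5717 0.2494 0.1711] ang 1.349 F [0.71 0.54 0.5 ] t 2.2 w 0.0004
-0.2 [0.569 0.22 ]
move [-0.16 -1.17 -0.03] yaw 0 pos [0.5717 0.2494 0.1711] ang 1.349 F [0.71 0.54 0.5 ] t 2.2 w 0.0004
-0.4 [0.5669 0.2008]
move [-0.24 -1.94 -0.03] yaw 0 pos [0.5717 0.2494 0.1711] ang 1.349 F [0.71 0.54 0.5 ] t 2.2 w 0.0004
-0.6 [0.5611 0.1822]
move [-0.18 -2.72 -0.03] yaw 0 pos [0.5717 0.2494 0.1711] ang 1.349 F [0.71 0.54 0.5 ] t 2.2 w 0.0004
-0.8 [0.5514 0.1646]
move [ 0.04 -3.49 -0.03] yaw 0 pos [0.5717 0.2494 0.1711] ang 1.349 F [0.71 0.54 0.5 ] t 2.2 w 0.0004
-1.0 [0.538  0.1489]
move [ 0.43 -4.22 -0.02] yaw 0 pos [0.5717 0.2494 0.1711] ang 1.349 F [0.71 0.54 0.5 ] t 2.2 w 0.0004
-1.1 [0.5299 0.1421]
move [ 0.68 -4.56 -0.02] yaw 0 pos [0.5717 0.2494 0.1711] ang 1.349 F [0.71 0.54 0.5 ] t 2.2 w 0.0004
```

Emit:
servo_tool([
  [0.0,-0.4,0,0,1],
  [-0.1,-0.8,0,0,1],
  [-0.16,-1.2,0,0,1],
  [-0.2,-1.5,0,0,1],
  [-0.22,-1.9,0,0,1],
  [-0.2,-2.3,0,0,1],
  [-0.18,-2.7,0,0,1],
  [-0.08,-3.1,0,0,1],
  [0.04,-3.5,0,0,1],
  [0.04,-3.5,0,0,1],
])

```text
time: 3.03
tool_pos: [0.552, 0.1623, 0.173]
ee_rot: [-3.14, -0.0, 2.917]
wrist_force: [-0.3, -0.0, -0.3]
width: 0.0003
finger_force: 0.0
```

```bash
python3 - <<'E'
from h import *
H=np.array([.4675,.2225]);r=.1
o=__import__('bench').robot.get_obs(); M=rot(o['ee_rot'])
for ph in [-.8,-.9,-1.,-1.1,-1.2,-1.3,-1.4,-1.5,-1.6]:
    u=np.array([np.cos(ph),np.sin(ph)]);n=np.array([-u[1],u[0]])
    d=.005+.0125*abs(n@M[:2,1])+.008*abs(n@M[:2,0])
    p=H+r*u+d*n; print(ph,p.round(4)); go(*p,.172)
E
```

```text
-0.8 [0.5514 0.1646]
move [0.04 0.08 0.04] yaw 0 pos [0.552  0.1623 0.173 ] ang 1.346 F [-0.33 -0.01 -0.27] t 3.0333 w 0.0003
-0.9 [0.5451 0.1564]
move [ 0.21 -0.29  0.04] yaw 0 pos [0.552  0.1623 0.173 ] ang 1.346 F [-0.33 -0.01 -0.27] t 3.0333 w 0.0003
-1.0 [0.538  0.1489]
move [ 0.43 -0.65  0.04] yaw 0 pos [0.552  0.1623 0.173 ] ang 1.346 F [-0.33 -0.01 -0.27] t 3.0333 w 0.0003
-1.1 [0.5299 0.1421]
move [ 0.68 -0.99  0.04] yaw 0 pos [0.552  0.1623 0.173 ] ang 1.346 F [-0.33 -0.01 -0.27] t 3.0333 w 0.0003
-1.2 [0.5211 0.136 ]
move [ 0.97 -1.3   0.04] yaw 0 pos [0.552  0.1623 0.173 ] ang 1.346 F [-0.33 -0.01 -0.27] t 3.0333 w 0.0003
-1.3 [0.5116 0.131 ]
move [ 1.3  -1.58  0.04] yaw 0 pos [0.552  0.1623 0.173 ] ang 1.346 F [-0.33 -0.01 -0.27] t 3.0333 w 0.0003
-1.4 [0.5014 0.1269]
move [ 1.65 -1.83  0.04] yaw 0 pos [0.552  0.1623 0.173 ] ang 1.346 F [-0.33 -0.01 -0.27] t 3.0333 w 0.0003
-1.5 [0.4908 0.1239]
move [ 2.04 -2.04  0.04] yaw 0 pos [0.552  0.1623 0.173 ] ang 1.346 F [-0.33 -0.01 -0.27] t 3.0333 w 0.0003
-1.6 [0.4798 0.1221]
move [ 2.45 -2.21  0.04] yaw 0 pos [0.552  0.1623 0.173 ] ang 1.346 F [-0.33 -0.01 -0.27] t 3.0333 w 0.0003
```

Emit:
servo_tool([
  [0.1,-0.15,0,0,1],
  [0.2,-0.3,0,0,1],
  [0.32,-0.48,0,0,1],
  [0.43,-0.65,0,0,1],
  [0.55,-0.82,0,0,1],
  [0.68,-1.0,0,0,1],
  [0.68,-1.0,0,0,1],
])

```text
time: 3.62
tool_pos: [0.5298, 0.1434, 0.173]
ee_rot: [-3.141, -0.001, 2.919]
wrist_force: [0.2, 0.2, -0.6]
width: 0.0006
finger_force: 0.1
```

```bash
python3 - <<'E'
from h import *
c=snap('top','top2');s=snap('scene','scene2')
go(0.5299,.1421,.172)
def crop(im,x,y,w,h,s): return cv2.resize(im[y:y+h,x:x+w],None,fx=s,fy=s,interpolation=cv2.INTER_CUBIC)
cv2.imwrite('pics/c4.png',np.hstack([crop(s['image'],330,150,100,100,4),crop(c['image'],110,180,100,100,4)]))
E
```

```text
move [ 0.   -0.06  0.04] yaw 0 pos [0.5303 0.1435 0.1729] ang 1.348 F [-0.14  0.65 -0.52] t 3.7167 w 0.0002
```

View pics/c4.png

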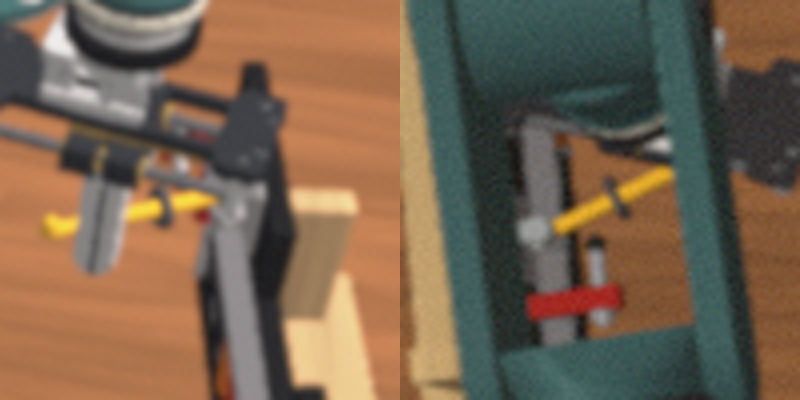

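Emit:
servo_tool([
  [0.1,-0.12,0,0,1],
  [0.2,-0.22,0,0,1],
  [0.3,-0.32,0,0,1],
  [0.4,-0.42,0,0,1],
  [0.5,-0.5,0,0,1],
  [0.6,-0.58,0,0,1],
  [0.6,-0.58,0,0,1],
])

```text
time: 4.3
tool_pos: [0.5124, 0.1327, 0.1731]
ee_rot: [-3.141, -0.0, 2.919]
wrist_force: [0.5, -0.1, 0.2]
width: 0.0006
finger_force: 0.2
```

Emit:
servo_tool([
  [0.1,-0.08,0,0,1],
  [0.2,-0.14,0,0,1],
  [0.3,-0.2,0,0,1],
  [0.3,-0.2,0,0,1],
])

```text
time: 4.63
tool_pos: [0.504, 0.1297, 0.173]
ee_rot: [-3.141, -0.0, 2.919]
wrist_force: [1.0, -0.4, -0.1]
width: 0.0006
finger_force: 0.2
```

Emit:
servo_tool([
  [0.08,-0.05,0,0,1],
  [0.16,-0.1,0,0,1],
  [0.16,-0.1,0,0,1],
])

```text
time: 4.88
tool_pos: [0.5004, 0.1287, 0.1732]
ee_rot: [3.14, 0.001, 2.919]
wrist_force: [3.0, 2.2, -1.5]
width: 0.0003
finger_force: 1.5
```

Emit:
servo_tool([
  [0,0,0,0,1],
  [0,0,0,0,1],
  [0,0,0,0,1],
])

```text
time: 5.13
tool_pos: [0.5004, 0.1286, 0.1731]
ee_rot: [3.141, 0.001, 2.919]
wrist_force: [2.7, 2.6, -0.6]
width: 0.0003
finger_force: 1.7
```

Emit:
servo_tool([
  [0.04,-0.015,0,0,1],
  [0.04,-0.015,0,0,1],
  [0.04,-0.015,0,0,1],
])

```text
time: 5.38
tool_pos: [0.4997, 0.1285, 0.1731]
ee_rot: [3.14, 0.002, 2.919]
wrist_force: [3.9, 3.0, -1.0]
width: 0.0005
finger_force: 2.3
```

Emit:
servo_tool([
  [0.04,-0.015,0,0,1],
  [0.04,-0.015,0,0,1],
  [0.04,-0.015,0,0,1],
])

```text
time: 5.63
tool_pos: [0.4991, 0.1284, 0.1732]
ee_rot: [3.14, 0.003, 2.919]
wrist_force: [5.2, 3.4, -1.6]
width: 0.0008
finger_force: 2.9
```

Emit:
servo_tool([
  [0.04,-0.005,0,0,1],
  [0.04,-0.005,0,0,1],
  [0.08,-0.01,0,0,1],
  [0.08,-0.01,0,0,1],
  [0.08,-0.01,0,0,1],
])

```text
time: 6.05
tool_pos: [0.4981, 0.1284, 0.1733]
ee_rot: [3.14, 0.005, 2.919]
wrist_force: [7.3, 3.2, -2.8]
width: 0.0006
finger_force: 4.1
```

```bash
python3 - <<'E'
from h import *
go(.54,.13,.173)
c=snap('top','top3');s=snap('scene','scene3')
def crop(im,x,y,w,h,s): return cv2.resize(im[y:y+h,x:x+w],None,fx=s,fy=s,interpolation=cv2.INTER_CUBIC)
cv2.imwrite('pics/c5.png',np.hstack([crop(s['image'],330,150,100,100,4),crop(c['image'],110,180,100,100,4)]))
E
```

```text
move [-1.62  0.43  0.02] yaw 0 pos [0.4981 0.1284 0.1733] ang 1.348 F [ 7.26  3.24 -2.78] t 6.05 w 0.0006
```

View pics/c5.png

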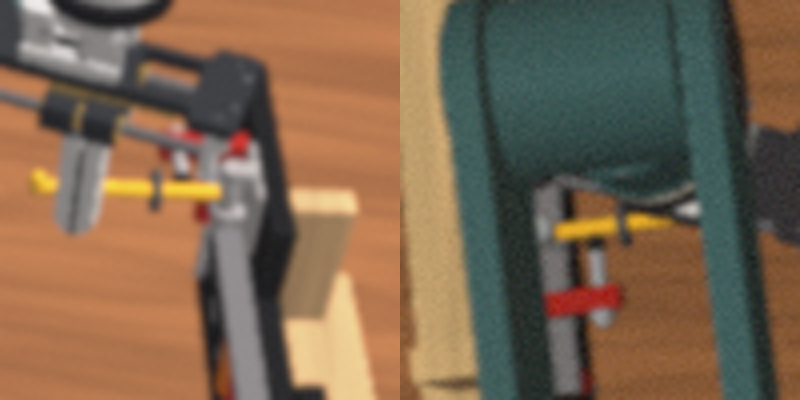

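The arm lies on the black buffer (top crop (597,240)). The force rose steadily to about 7 N at a 0.1 m radius, or about 22 N at the buffer, so it is seated and not strained. Now I'll back away gently.

Emit:
servo_tool([
  [-0.1,0.02,0,0,1],
  [-0.2,0.05,0,0,1],
  [-0.4,0.1,0,0,1],
  [-0.8,0.2,0,0,1],
  [-1.6,0.4,0,0,1],
  [-1.6,0.4,-1.5,0,0.57],
  [-1.6,0.4,-3.0,0,0.57],
  [-1.6,0.4,-4.0,0,0.57],
  [-1.6,0.4,-4.0,0,0.57],
])

```text
time: 6.9
tool_pos: [0.5398, 0.1289, 0.2799]
ee_rot: [3.139, 0.01, 2.918]
wrist_force: [0.1, 0.5, 0.1]
width: 0.0234
finger_force: 0.0
```

```bash
python3 - <<'E'
from h import *
go(.5773,-.2331,.17,1.44)
E
```

```text
move [ -4.63 -13.8    4.4 ] yaw -0.88 pos [0.5398 0.1289 0.2799] ang 1.347 F [0.05 0.46 0.15] t 6.9 w 0.0234
```

Emit:
servo_tool([
  [-2,-5,0,-0.9,0.57],
  [-4.6,-13.8,0,-0.9,0.57],
  [-4.6,-13.8,0,-0.9,0.57],
  [-4.6,-13.8,0,-0.9,0.57],
  [-4.6,-13.8,0,-0.9,0.57],
  [-4.6,-13.8,0,-0.9,0.57],
  [-4.6,-13.8,0,-0.9,0.57],
  [-4.6,-13.8,0,-0.9,0.57],
  [-4.6,-13.8,0,-0.9,0.57],
  [-4.6,-13.8,0,-0.9,0.57],
])

```text
time: 7.73
tool_pos: [0.5719, -0.2392, 0.2696]
ee_rot: [-3.14, -0.005, 3.005]
wrist_force: [-1.3, -0.5, -0.1]
width: 0.0402
finger_force: 0.0
```

Emit:
servo_tool([
  [0,0,1.6,0,0.57],
  [0,0,3.2,0,0.57],
  [0,0,4.4,0,0.57],
  [0,0,4.4,0,0.57],
  [0,0,4.4,0,0.57],
])

```text
time: 8.15
tool_pos: [0.5715, -0.2316, 0.1601]
ee_rot: [3.139, -0.006, 3.013]
wrist_force: [0.8, -0.2, 1.2]
width: 0.0404
finger_force: 0.0
```

```bash
python3 - <<'E'
from h import *
c=snap('top','top4');s=snap('scene','scene4')
go(.5773,-.2331,.083,1.44)
def crop(im,x,y,w,h,s): return cv2.resize(im[y:y+h,x:x+w],None,fx=s,fy=s,interpolation=cv2.INTER_CUBIC)
cv2.imwrite('pics/c6.png',np.hstack([crop(s['image'],155,170,100,110,4),crop(c['image'],110,180,100,110,4)]))
E
```

```text
move [-0.12  0.01  3.3 ] yaw 0.03 pos [ 0.5741 -0.2329  0.1654] ang 1.443 F [ 0.03 -0.45  0.7 ] t 8.25 w 0.0404
```

View pics/c6.png

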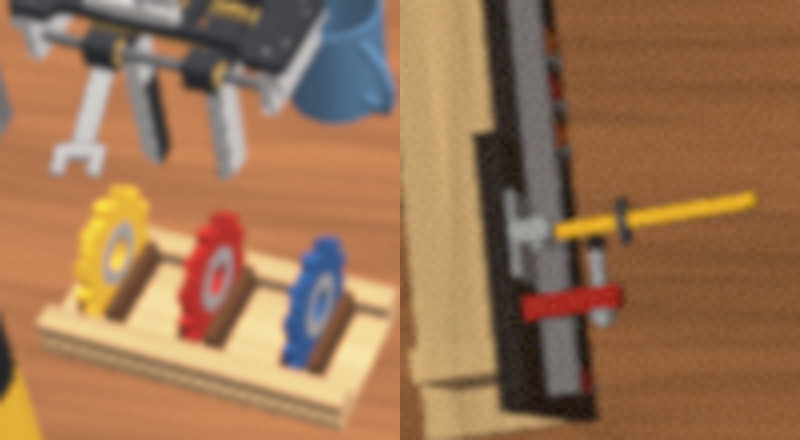

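```bash
python3 - <<'E'
from h import *
S=load('scene4');T=load('top4');S3=load('scene3')
print('tcp',proj(S,[.5741,-.2329,.1654]),'disc top',proj(S,[.5773,-.2331,.104]),'centre',proj(S,[.5773,-.2331,.058]), 'rad', 'seen top (211.3,223) centre (209,237)')
t=lambda u,v:(110+(u-400)/4,180+v/4)
tip=atz(T,*t(755,199),.202);col=atz(T,*t(623,220),.19);he=atz(T,*t(560,231),.19)
print(tip,col,he); 
s=lambda u,v:(330+u/4,150+v/4)
print('tri',tri(S3,s(40,178),T,t(755,199)),tri(S3,s(156,189),T,t(623,220)))
for a,b in((tip,col),(col,he),(tip,he)): d=a-b;print(np.arctan2(d[1],d[0]),np.hypot(*d[:2]))
E
```

```text
tcp [[202.67101953 209.97072921]] disc top [[205.24795788 226.94512907]] centre [[207.38400253 238.25410876]] rad seen top (211.3,223) centre (209,237)
[0.48493845 0.09889305 0.202     ] [0.47424213 0.17652639 0.19      ] [0.46783579 0.21270044 0.19      ]
tri (array([0.48539104, 0.10248706, 0.1962154 ]), np.float64(0.005791025361130573)) (array([0.47425233, 0.17730259, 0.18949191]), np.float64(0.0013520655592122763))
-1.4338783420787076 0.07836674527438664
-1.3955161193334888 0.03673693648353737
-1.4216352461942692 0.11508527808439568
```

The scene view shows the fingers straddling the red sprocket, whose bore is at about (209,240). In the top view the hook is unfolded, with the tip at (199,230) and the collar at (166,235), so it points at about −1.43 rad. I'll descend and grasp.

Emit:
servo_tool([
  [-0.14,0,1.2,0,0.57],
  [-0.14,0,2.4,0,0.57],
  [-0.14,0,3.2,0,0.57],
  [-0.14,0,3.3,0,0.57],
  [-0.14,0,3.3,0,0.57],
  [-0.14,0,3.3,0,0.57],
])

```text
time: 8.75
tool_pos: [0.5784, -0.234, 0.084]
ee_rot: [-3.14, 0.005, 3.013]
wrist_force: [0.5, -1.1, 0.5]
width: 0.0403
finger_force: 0.0
```

Emit:
servo_tool([
  [0,0,0,0,0.8],
  [0,0,0,0,0.8],
  [0,0,0,0,1],
  [0,0,0,0,1],
  [0,0,0,0,1],
  [0,0,0,0,1],
  [0,0,0,0,1],
])

```text
time: 9.33
tool_pos: [0.5767, -0.2332, 0.0809]
ee_rot: [3.142, 0.001, 3.013]
wrist_force: [-0.6, 0.8, 1.6]
width: 0.0091
finger_force: 30.0
```

```bash
python3 - <<'E'
from h import *
go(.5773,-.2331,.083,1.44)
E
```

```text
move [-0.02  0.01 -0.08] yaw 0.02 pos [ 0.5767 -0.2332  0.0809] ang 1.442 F [-0.63  0.79  1.62] t 9.3333 w 0.0091
```

Emit:
servo_tool([
  [0,0,0,0,0.8],
  [0,0,0,0,0.8],
  [0,0,-0.18,0,0.8],
  [0,0,-0.18,0,0.8],
  [0,0,-0.18,0,1],
  [0,0,-0.18,0,1],
  [0,0,-0.18,0,1],
  [0,0,-0.18,0,1],
])

```text
time: 10.0
tool_pos: [0.5766, -0.2332, 0.0851]
ee_rot: [3.142, 0.0, 3.013]
wrist_force: [-0.1, 0.1, 1.2]
width: 0.0092
finger_force: 30.0
```

Emit:
servo_tool([
  [0,0,-0.5,0,1],
  [0,0,-1.2,0,1],
  [0,0,-2.4,0,1],
  [0,0,-3.6,0,1],
  [0,0,-5.5,0,1],
  [0,0,-7,0,1],
  [0,0,-7,0,1],
  [0,0,-7,0,1],
])

```text
time: 10.67
tool_pos: [0.5777, -0.2338, 0.2642]
ee_rot: [-3.139, 0.007, 3.013]
wrist_force: [1.1, 0.1, -3.9]
width: 0.0084
finger_force: 30.0
```

```bash
python3 - <<'E'
from h import *
c=snap('top','top5');s=snap('scene','scene5')
go(.49,.05,.27,1.71)
P=[.577,-.233,.23]
print(proj(s,P),proj(c,P))
def crop(im,x,y,w,h,s): return cv2.resize(im[y:y+h,x:x+w],None,fx=s,fy=s,interpolation=cv2.INTER_CUBIC)
cv2.imwrite('pics/c7.png',np.hstack([crop(s['image'],155,150,100,120,4),crop(c['image'],282,150,100,120,4)]))
E
```

```text
move [ 4.86 10.78 -0.46] yaw -2.56 pos [ 0.5758 -0.2329  0.2578] ang 1.442 F [-0.71  0.61 -4.25] t 10.7667 w 0.0089
[[198.82587377 192.45517339]] [[342.868405   188.42920505]]
```

View pics/c7.png

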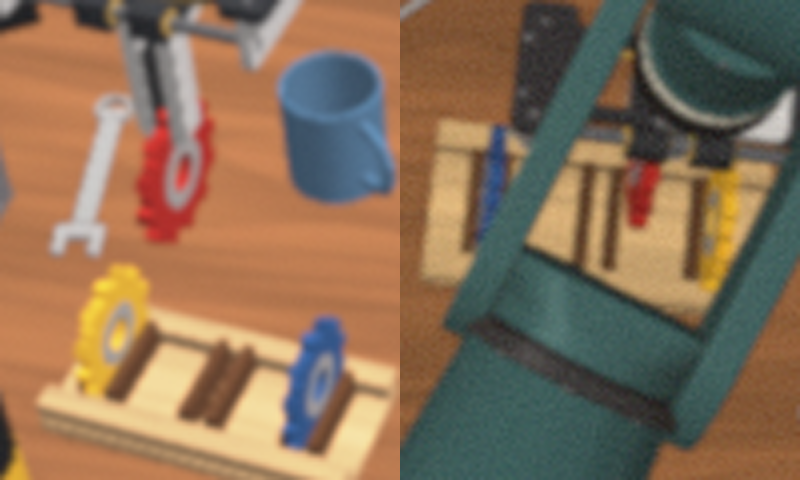

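The red sprocket hangs upright in the grip, with its bore at about (200,194) in the scene view, and its slot is empty. The blue and yellow ones have not moved. Next I'll go to a point in line with the hook, beyond the tip.

Emit:
servo_tool([
  [0.5,1,0,-0.5,1],
  [1,2.2,0.2,-1.2,1],
  [1.7,3.7,0.2,-2,1],
  [2.3,5.2,0.2,-2.55,1],
  [2.9,6.6,0.2,-2.55,1],
  [3.5,8,0.2,-2.55,1],
  [4.1,9.4,0.2,-2.55,1],
  [4.7,10.5,0.2,-2.55,1],
  [4.86,10.78,0.2,-2.55,1],
  [4.86,10.78,0.2,-2.55,1],
])

```text
time: 11.6
tool_pos: [0.4885, 0.0516, 0.252]
ee_rot: [3.14, -0.006, -2.999]
wrist_force: [0.2, -0.3, -3.6]
width: 0.009
finger_force: 30.0
```

Emit:
servo_tool([
  [0,0,0,0,1],
  [0,0,0,0,1],
])

```text
time: 11.77
tool_pos: [0.4904, 0.0484, 0.2533]
ee_rot: [-3.141, -0.003, -3.004]
wrist_force: [0.5, -0.2, -3.8]
width: 0.009
finger_force: 30.0
```

```bash
python3 - <<'E'
from h import *
go(.4898,.0581,.2206,1.7076)
E
```

```text
move [-0.03  0.39  1.31] yaw 0.0 pos [0.4904 0.0484 0.2533] ang 1.708 F [ 0.53 -0.19 -3.84] t 11.7667 w 0.009
```

Emit:
servo_tool([
  [-0.03,0,0.4,0,1],
  [-0.03,0,0.8,0,1],
  [-0.03,0,1.2,0,1],
  [-0.03,0,1.3,0,1],
  [-0.03,0,1.3,0,1],
  [-0.03,0,1.3,0,1],
  [-0.03,0,1.3,0,1],
])

```text
time: 12.35
tool_pos: [0.4916, 0.0496, 0.2229]
ee_rot: [-3.141, 0.001, -3.003]
wrist_force: [0.7, 1.6, -3.1]
width: 0.0093
finger_force: 30.0
```

```bash
python3 - <<'E'
from h import *
go(.4898,.0581,.2206,1.7076)
c=snap('top','top6');s=snap('scene','scene6')
for n,k in(('top',c),('scene',s)):
    h=cv2.cvtColor(k['image'],cv2.COLOR_BGR2HSV)
    for nm,lo,hi in(('yel',(20,150,120),(32,255,255)),('red',(170,150,80),(180,255,255))):
        m=cv2.inRange(h,lo,hi); q,l,st,ce=cv2.connectedComponentsWithStats(m)
        print(n,nm,[(st[i].tolist(),ce[i].round(1).tolist()) for i in range(1,q) if st[i][4]>12])
    print(n,'pred c,tip,tcp',proj(k,[[.491,.049,.1935],[.4843,.1027,.202],[.4904,.0484,.2206]]).round(1).tolist())
E
```

```text
move [0.02 0.35 0.09] yaw 0.01 pos [0.4916 0.0496 0.2229] ang 1.709 F [ 0.75  1.57 -3.14] t 12.35 w 0.0093
top yel [([353, 131, 25, 23, 253], [362.3, 144.8]), ([501, 154, 9, 8, 38], [504.8, 157.8]), ([439, 162, 8, 8, 40], [442.5, 165.1]), ([358, 189, 9, 34, 168], [362.0, 205.0]), ([477, 228, 8, 8, 31], [480.5, 231.6]), ([149, 234, 13, 6, 49], [155.1, 236.5])]
top red []
top pred c,tip,tcp [[220.7, 227.6], [197.1, 230.0], [220.1, 226.3]]
scene yel [([339, 194, 29, 5, 90], [352.6, 196.8]), ([371, 196, 14, 4, 39], [377.0, 197.1]), ([174, 217, 18, 32, 226], [181.1, 230.2]), ([135, 264, 32, 36, 665], [152.2, 283.8])]
scene red []
scene pred c,tip,tcp [[317.4, 194.1], [339.2, 192.6], [317.8, 186.1]]
```

Emit:
servo_tool([
  [0.02,0.4,0.09,0,1],
  [0.02,0.8,0.09,0,1],
  [0.02,1.2,0.09,0,1],
  [0.02,1.5,0.09,0,1],
  [0.02,1.5,0.09,0,1],
  [0.02,1.5,0.09,0,1],
  [0.02,1.5,0.09,0,1],
])

```text
time: 13.03
tool_pos: [0.4857, 0.0869, 0.2203]
ee_rot: [-3.141, 0.0, -3.003]
wrist_force: [0.1, 0.8, -3.1]
width: 0.0087
finger_force: 30.0
```

```bash
python3 - <<'E'
from h import *
u=np.array([.1364,-.9907]);H=np.array([.468,.2216])
from bench import robot
p=robot.get_obs()['tool_pos'][:2]+[.0007,0]-H
print('r',p@u,'lat',p@[-u[1],u[0]])
q=H+.12*u-[.0007,0]; go(*q,.2206,1.7076)
s=snap('scene','scene7'); i=s['image'][150:240,290:390]
cv2.imwrite('pics/c8.png',cv2.resize(i,None,fx=7,fy=6,interpolation=cv2.INTER_CUBIC))
E
```

```text
r 0.13592499135616487 lat -0.00018954135039645048
move [-0.01  0.64 -0.01] yaw 0.02 pos [0.4857 0.0869 0.2203] ang 1.71 F [ 0.12  0.81 -3.11] t 13.0333 w 0.0087
```

Emit:
servo_tool([
  [0,0.12,0,0,1],
  [0,0.24,0,0,1],
  [0,0.36,0,0,1],
  [0,0.36,0,0,1],
  [0,0.36,0,0,1],
])

```text
time: 13.5
tool_pos: [0.4844, 0.0958, 0.2202]
ee_rot: [-3.142, 0.0, -3.003]
wrist_force: [0.5, -0.2, -4.0]
width: 0.0087
finger_force: 30.0
```

Emit:
servo_tool([
  [0,0.12,0,0,1],
  [0,0.24,0,0,1],
  [0,0.36,0,0,1],
  [0,0.36,0,0,1],
])

```text
time: 13.83
tool_pos: [0.483, 0.1053, 0.2202]
ee_rot: [3.141, -0.0, -3.002]
wrist_force: [-0.7, 0.6, -3.2]
width: 0.0088
finger_force: 30.0
```

```bash
python3 - <<'E'
from h import *
u=np.array([.1364,-.9907]);H=np.array([.468,.2216])
from bench import robot
p=robot.get_obs()['tool_pos'][:2]+[.0007,0]-H
print('r',p@u,'lat',p@[-u[1],u[0]])
q=H+.07*u-[.0007,0]; go(*q,.2206,1.7076)
E
```

```text
r 0.11739067076530874 lat -0.00026622709121776263
move [-0.02  1.9  -0.01] yaw 0.02 pos [0.483  0.1053 0.2202] ang 1.71 F [-0.65  0.58 -3.21] t 13.8333 w 0.0088
```

Emit:
servo_tool([
  [0,0.15,0,0,1],
  [0,0.35,0,0,1],
  [0,0.6,0,0,1],
  [0,0.9,0,0,1],
  [0,1.2,0,0,1],
  [0,1.5,0,0,1],
  [0,1.7,0,0,1],
  [0,1.7,0,0,1],
  [0,1.7,0,0,1],
])

```text
time: 14.58
tool_pos: [0.4772, 0.1471, 0.2202]
ee_rot: [-3.141, 0.0, -3.002]
wrist_force: [0.0, -0.8, -3.1]
width: 0.0088
finger_force: 30.0
```

```bash
python3 - <<'E'
from h import *
u=np.array([.1364,-.9907]);H=np.array([.468,.2216])
from bench import robot
p=robot.get_obs()['tool_pos'][:2]+[.0007,0]-H
print('r',p@u,'lat',p@[-u[1],u[0]])
q=H+.0525*u-[.0007,0]; go(*q,.211,1.7076)
E
```

```text
r 0.07518484633272156 lat -0.0003448059087668031
move [-0.02  0.91  0.37] yaw 0.02 pos [0.4772 0.1471 0.2202] ang 1.71 F [ 0.04 -0.8  -3.14] t 14.5833 w 0.0088
```

Emit:
servo_tool([
  [0,0.2,0.1,0,1],
  [0,0.4,0.2,0,1],
  [0,0.6,0.3,0,1],
  [0,0.7,0.34,0,1],
  [0,0.7,0.34,0,1],
  [0,0.7,0.34,0,1],
])

```text
time: 15.08
tool_pos: [0.4748, 0.1642, 0.2115]
ee_rot: [-3.141, -0.0, -3.003]
wrist_force: [-0.2, -0.0, -3.1]
width: 0.0088
finger_force: 30.0
```

Emit:
servo_tool([
  [0,0.05,0,0,1],
  [0,0.1,0,0,1],
  [0,0.1,0,0,1],
  [0,0.1,0,0,1],
])

```text
time: 15.42
tool_pos: [0.4746, 0.1665, 0.2119]
ee_rot: [3.142, 0.0, -3.003]
wrist_force: [0.4, -0.7, -3.8]
width: 0.0085
finger_force: 30.0
```

Emit:
servo_tool([
  [0,0.05,0,0,1],
  [0,0.05,0,0,1],
  [0,0.05,0,0,1],
])

```text
time: 15.67
tool_pos: [0.4744, 0.1678, 0.2118]
ee_rot: [3.141, 0.0, -3.003]
wrist_force: [-0.9, 0.4, -3.0]
width: 0.0088
finger_force: 30.0
```

Emit:
servo_tool([
  [0,0.03,0,0,1],
  [0,0.04,0,0,1],
  [0,0.04,0,0,1],
])

```text
time: 15.92
tool_pos: [0.4744, 0.1681, 0.2117]
ee_rot: [-3.14, 0.0, -3.004]
wrist_force: [0.9, -2.3, -3.1]
width: 0.009
finger_force: 30.0
```

Emit:
servo_tool([
  [0,0.03,0,0,1],
  [0,0.03,0,0,1],
  [0,0.03,0,0,1],
])

```text
time: 16.17
tool_pos: [0.4743, 0.1682, 0.2118]
ee_rot: [-3.139, 0.0, -3.004]
wrist_force: [0.7, -6.0, -3.1]
width: 0.0088
finger_force: 30.0
```

Emit:
servo_tool([
  [0,0.03,0,0,1],
  [0,0.03,0,0,1],
  [0,0.03,0,0,1],
])

```text
time: 16.42
tool_pos: [0.4743, 0.1683, 0.2118]
ee_rot: [-3.137, -0.0, -3.005]
wrist_force: [1.4, -5.7, -1.9]
width: 0.0087
finger_force: 30.0
```

Emit:
servo_tool([
  [0,-0.04,0,0,1],
  [0,-0.04,0.03,0,1],
  [0,-0.04,0.03,0,1],
  [0,-0.04,0.03,0,1],
])

```text
time: 16.75
tool_pos: [0.4744, 0.1682, 0.2113]
ee_rot: [-3.139, 0.0, -3.004]
wrist_force: [-0.0, -6.1, -1.1]
width: 0.0089
finger_force: 30.0
```

Emit:
servo_tool([
  [0,0,0.03,0,1],
  [0,0,0.03,0,1],
  [0,0,0.03,0,1],
])

```text
time: 17.0
tool_pos: [0.4744, 0.1682, 0.2105]
ee_rot: [-3.139, 0.0, -3.004]
wrist_force: [0.1, -6.0, -1.1]
width: 0.0085
finger_force: 30.0
```

Emit:
servo_tool([
  [0,-0.04,0,0,1],
  [0,-0.06,0,0,1],
  [0,-0.06,0,0,1],
  [0,-0.06,0,0,1],
])

```text
time: 17.33
tool_pos: [0.4744, 0.168, 0.2103]
ee_rot: [3.141, 0.0, -3.003]
wrist_force: [0.4, -1.3, -2.2]
width: 0.0084
finger_force: 30.0
```

Emit:
servo_tool([
  [0,0,0.03,0,1],
  [0,0,0.03,0,1],
  [0,0,0.03,0,1],
])

```text
time: 17.58
tool_pos: [0.4744, 0.168, 0.2099]
ee_rot: [3.141, 0.001, -3.003]
wrist_force: [-0.5, -2.9, -0.2]
width: 0.0087
finger_force: 30.0
```

The arm now carries the sprocket's weight (Fz is about 0), and the sprocket touches the collar lightly. I'll release.

Emit:
servo_tool([
  [0,0,0,0,0.85],
  [0,0,0,0,0.85],
  [0,0,0,0,0.85],
  [0,0,0,0,0.75],
  [0,0,0,0,0.75],
  [0,0,0,0,0.75],
])

```text
time: 18.08
tool_pos: [0.4744, 0.168, 0.2095]
ee_rot: [3.141, 0.0, -3.003]
wrist_force: [-0.3, 0.2, 0.4]
width: 0.0229
finger_force: 0.0
```

Emit:
servo_tool([
  [0,0,-0.3,0,0.75],
  [0,0,-0.7,0,0.75],
  [0,0,-1.2,0,0.75],
  [0,0,-2.2,0,0.75],
  [0,0,-3.5,0,0.75],
  [0,0,-4,0,0.75],
  [0,-3,-4,0,0.75],
  [-4,-6,-4,0,0.75],
  [-8,-9,-4,0,0.75],
  [-8,-9,-4,0,0.75],
])

```text
time: 18.92
tool_pos: [0.5828, 0.0527, 0.3122]
ee_rot: [-3.141, 0.004, -3.003]
wrist_force: [1.6, -0.3, 0.2]
width: 0.0234
finger_force: 0.0
```

Emit:
servo_tool([
  [-3,-5,0,0,0.75],
  [-3,-5,0,0,0.75],
  [-3,-5,0,0,0.75],
  [-3,-5,0,0,0.75],
  [-3,-5,0,0,0.75],
  [-3,-5,0,0,0.75],
])

```text
time: 19.42
tool_pos: [0.6737, -0.0607, 0.3094]
ee_rot: [3.141, -0.0, -3.005]
wrist_force: [-0.0, 1.1, 0.4]
width: 0.0232
finger_force: 0.0
```

```bash
python3 - <<'E'
from h import *
c=snap('top','top9');s=snap('scene','scene9'); go(.5,0,.3)
def crop(im,x,y,w,h,s): return cv2.resize(im[y:y+h,x:x+w],None,fx=s,fy=s,interpolation=cv2.INTER_CUBIC)
cv2.imwrite('pics/c9.png',np.hstack([crop(s['image'],325,155,100,120,4),crop(c['image'],110,180,100,120,4)]))
E
```

```text
move [6.53 3.29 0.42] yaw 0 pos [ 0.673  -0.0588  0.3108] ang 1.71 F [-0.18  0.81  1.33] t 19.5167 w 0.0233
```

View pics/c9.png

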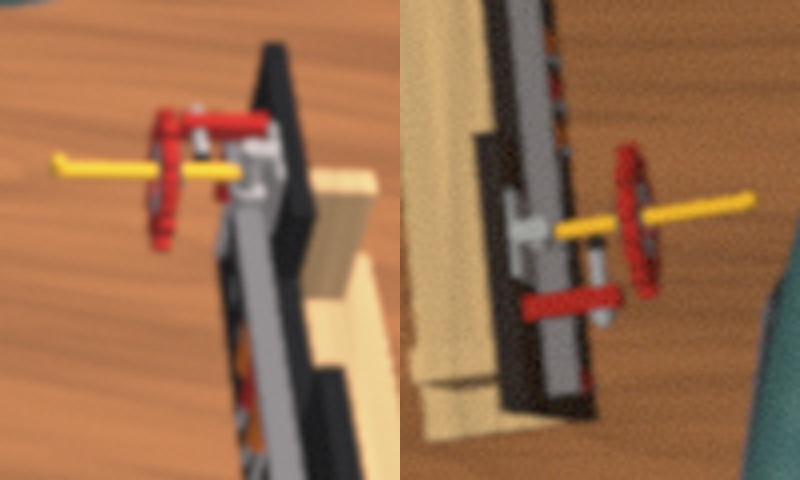

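The sprocket hangs on the arm against the collar: its disc is at (637,220) in the top crop, next to the collar at (623,220). The hook tip is still at (755,200), so the hook has not moved, and the gripper is clear.

```bash
python3 -c "
from bench import robot
print(robot.close_job())"
```

```text
the job is handed in; nothing more can be done
None
```

I swung the hook out until it sat against its rubber stop (about 22 N at the buffer), hung the red sprocket on it against the collar, and handed the job in at about 20 s with the gripper clear.

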